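# Turn the market scale one stop towards the customer's basket

### The job

The stall's scale stands on a swivel base that is locked by a spring pin with an upright black knob. Turn the scale one stop towards the customer's round basket: pull the knob up, swing it to the next hole on the basket's side, and let go so that the pin drops fully home in that hole. Keep the bananas on the pan and leave the basket where it stands.

Things in the scene. Friction and masses are not known exactly. Their poses are not given: they have to be found in the camera images.
- swivel_base: Fixed round dark steel foot, 450 mm across; origin on the swivel's vertical axis at counter height; its -x axis points to the middle hole. On the robot's side it has a raised light-metal plate (top 36 mm high, 175 to 225 mm from the axis) with five holes 200 mm from the axis, 36 degrees apart. On it turns a white scale, 190 x 250 mm, its blue 200 x 270 mm pan 130 mm high.
- knob (a point): Point on the axis of the pin's upright black knob, 32 mm in diameter, 45 mm tall, on a dark steel arm (36 mm wide, top 52 to 55 mm high) that sticks out under the scale's display, 200 mm from the swivel axis. The point is 30 mm above the knob's underside, 15 mm below its top, 85 mm above the counter when the pin is home. The knob moves straight up and down and goes round with the scale.
- pin (a joint): How far the pin is drawn up, m: 0 fully home (start), 0.036 at the upper stop; the 12 mm pin clears the plate from 0.024. A spring pushes it down (7 N home, 10 N drawn), so it drops when let go. The holes are flared along their circle, 36 mm at the mouth, 16 mm at 10 mm depth and straight below: let go within about 10 mm of a hole's middle, the pin slides in.
- turntable (a joint): Turn of the scale with arm and knob, rad: 0 at the start (pin in the middle hole), positive clockwise seen from above (the knob goes to the robot's left); holes at -1.257, -0.628, 0, 0.628 and 1.257. With the pin drawn it turns with light friction (1.5 N at the knob) and stays where it is left; with the pin home it is locked but for 0.01 rad of play.
- basket: Customer's round wicker basket with a hoop handle and oranges, 214 mm across, rim 100 mm and handle 191 mm high; origin at the centre of its underside. It stands to the left or right of the scale; a rectangular wooden crate of limes stands on the other side.
- bananas_mid (a point): Centre of a loose hand of four bananas, about 190 x 140 mm and 34 mm thick, 0.6 kg, lying on the scale's pan; the point is 17 mm above the pan.
There are look-alikes about, which are no part of the job. What is shaped like the basket but green or white is not meant.

How it is judged:
By the outcome, as a careful person would: the job done as asked, in the order asked, and still so for the second after the job is handed in, with the robot touching nothing.
It also fails if it takes over 35 s, if anything falls off the work surface, if the arm or the gripper's body presses on something with over 40 N, if the wrist force passes 120 N, or if a joint passes its speed limit or range.

### The arm

A 6-joint arm with a two-finger parallel gripper is mounted at the origin on the work surface. World frame = base frame: x ahead of the robot, y to its left, z up, the work surface at z = 0. Lengths are in m, angles in rad, forces in N, time in s.
With the tool pointing down it reaches from about 0.35 to 0.975 m from the base axis. Payload 4.9 kg.
Tool frame: the origin (TCP) lies at the very end of the fingers, on their centre line; the grasp point (between the pads) lies 19 mm behind it; z points along the fingers, y is the direction in which the jaws open and shut (so a half turn about z gives the same grasp; the last joint's range is limited). The gripper opens to 85 mm and grips with 20 to 120 N. Pads are 22 mm wide; open, the fingers measure 114 mm over their backs; the gripper's body (76 mm by 85 mm) begins 54 mm behind the grasp point. The pads swing forward as they close: fully open they stand 13 mm farther back than shut.
Start: joints at [1.177, 0.053, 1.613, -0, 1.476, -0.119], TCP at [0.17, 0.602, 0.231] pointing down, gripper open.
Joint ranges: [-3.01, 3.01], [-1.01, 2.22], [0.06, 2.58], [-1.02, 4.17], [0.09, 2.62], [-3.14, 3.14]. Speed limits (rad/s): [2.57, 2.57, 3.14, 3.14, 3.14, 3.14].

### API

Orientations are given as a unit quaternion [w, x, y, z].
In Python, from plant import monitor, eyes, manip gives the robot as it stands.
- The arm moves only by the tool step_arm, never from a script. Its argument "motion" is a list of rows, each a list of 7 numbers: the shift along the world's x, y, z scaled (see below), then the turn, a rotation vector about the world's x, y, z scaled (see below), then the closure in counts, from 0 (fully open) to 255 (shut). In form: [[x, y, z, ax, ay, az, grip], ...]. A call has 1 to 10 rows; each row is the pose to reach, as a shift and turn from the pose commanded when the call began; what a row does not reach only later rows make up. The controller multiplies each number of a shift by 0.5 m and each number of a turn by 1.5 rad. A row lasts 1/10 s, in which the tool goes at most 50 mm and 8.59 degrees, less where a joint would pass 70% of its speed; a pose out of reach is approached as far as the arm can. A call with a number of a shift or a turn outside -1 to 1 is refused whole. A call with a gripper value outside its range is refused whole. The fingers move at their own pace and stop on an object; the grip force is fixed at half the most. Time passes only in rows, so rows that repeat a pose let the fingers close. It gives the time, the measured TCP pose, the force and the opening at its end, in the units of the state.
- monitor.state(): the state, without advancing time (a new reading comes with each control period).
- eyes.grab_frame(name): name is "scene" or "side" or "wrist"; returns a dict with "pixels" (480x640x3 uint8, red, green, blue), "mtx" (3x3 intrinsics, pixels), "rvec" (rotation vector, rad) and "tvec" (3), from world to camera coordinates, as OpenCV has them; the wrist camera has in their place "hand_eye" (4x4, takes a point from camera to tool coordinates, whose origin is the TCP and whose axes are the flange's). Camera axes: x right, y down, z forward; pixel columns grow to the right and rows downward; lengths in m; the calibration is good to about 2 mm. A picture is of the moment at which its call begins: read the wrist's pose just before it. There is no depth.
- manip.job_done(): hands the job in, once; it reports no verdict.
Trained networks look in the newest picture that a camera, given by its name, has taken for a name from the list of things; names that differ only in an ending like _2 or _b are one class to them, and where a whole thing is asked for, a point or a joint stands for the part that bears it (a point fixed in the world has none). Each returns a list of dicts, best first, with "p" (0 to 1); they miss things now and then, are a little off and sometimes report something else, mostly with a low value. They report only what shows in the picture. A call takes as long as a camera call. They do not tell look-alikes from the thing itself.
- eyes.look_for(name, camera): "box" ([centre column, centre row, width, height] in pixels, round what is visible of it).
- eyes.pinpoint(name, camera): "uv" ([column, row] in pixels: a listed point, or the origin of a listed thing).
The state is a dict: "time": time; "joint_pos": joint angles; "joint_vel": joint speeds; "joint_efforts": joint torques, N m; "tool_pos": TCP position; "tool_rot": TCP orientation; "contact_force": force on the tool from outside, world axes, zero at the start; "ft_torque": the same for the moment, N m; "gripper_width": opening from 0.0 (shut) to 1.0 (fully open).
Only numpy, scipy, OpenCV 4.12 (cv2) and the standard library are available. Lean on these libraries where they do the work, as an engineer would, in place of code of your own. Each camera call takes 0.05 s, during which the arm holds its last target.

## Working session

There is one attempt and no reset: what is moved stays moved. The work goes in short steps, Python scripts to look and compute and a tool call to move; the robot and the scene stay as the last step left them, time stands still between calls to the robot, and variables do not carry over. Pictures are saved under pics/ and viewed, and the job is handed in when it is done.

Besides the shell and the picture viewer there is one more tool, called after "Request:" by a JSON object that holds its "op" and its "data", one argument or row to a line. step_arm: Moves the arm, as the interface text tells. Its arguments: {"type":"object","properties":{"motion":{"type":"array","items":{"type":"array","items":{"type":"number"}}}},"required":["motion"]}

```bash
mkdir -p pics; cat > h.py <<'E'
import numpy as np, cv2, json
from plant import monitor, eyes, manip
E
python3 - <<'E'
from h import *
s=monitor.state();print(s)
for c in ("scene","side"):
    f=eyes.grab_frame(c); cv2.imwrite(f"pics/{c}0.png",f["pixels"][:,:,::-1])
    np.savez(f"{c}.npz",**{k:np.array(f[k]) for k in("mtx","rvec","tvec")})
    for n in("swivel_base","knob","basket","bananas_mid"):
        print(c,n,eyes.look_for(n,c)[:3],eyes.pinpoint(n,c)[:3])
E
```

```text
{'time': 0.0, 'joint_pos': array([ 1.17699853e+00,  5.33814978e-02,  1.61430370e+00, -4.16272733e-06,
        1.47599252e+00, -1.19005044e-01]), 'joint_vel': array([ 0.00168153, -0.00120489, -0.00092954,  0.00060535,  0.00175412,
        0.00107376]), 'joint_efforts': array([-5.88244693e-04, -3.93664885e+01, -3.70183897e+01, -3.76326102e-05,
        6.84011189e-03,  6.00540076e-06]), 'tool_pos': array([0.16935422, 0.60096812, 0.23004195]), 'tool_rot': array([-2.62384246e-04,  1.36964225e-01,  9.90575446e-01, -1.00897924e-03]), 'contact_force': array([-0.53532639, -0.10816538, -0.69652765]), 'ft_torque': array([-0.03776608, -0.02551187,  0.03886036]), 'gripper_width': 0.9989089082854131}
scene swivel_base [{'box': [324.6, 187.4, 137.4, 123.1], 'p': 0.71}] [{'uv': [327.4, 184.7], 'p': 0.96}]
scene knob [{'box': [307.6, 232.4, 12.0, 14.5], 'p': 0.45}] [{'uv': [179.1, 230.9], 'p': 0.66}, {'uv': [305.5, 230.4], 'p': 0.56}]
scene basket [{'box': [296.9, 289.8, 74.0, 72.7], 'p': 0.83}, {'box': [172.1, 219.6, 75.1, 70.8], 'p': 0.81}, {'box': [156.8, 320.9, 81.7, 71.4], 'p': 0.64}] [{'uv': [179.6, 229.1], 'p': 0.86}, {'uv': [164.8, 327.1], 'p': 0.75}, {'uv': [297.4, 295.3], 'p': 0.61}]
scene bananas_mid [{'box': [324.3, 166.7, 75.4, 59.8], 'p': 0.93}] [{'uv': [328.6, 161.4], 'p': 0.86}]
side swivel_base [{'box': [338.4, 360.3, 171.9, 185.2], 'p': 0.59}] []
side knob [{'box': [351.0, 274.2, 11.2, 18.2], 'p': 0.58}, {'box': [332.9, 347.8, 100.2, 80.2], 'p': 0.55}] [{'uv': [353.2, 273.8], 'p': 0.49}]
side basket [{'box': [513.7, 265.0, 89.0, 89.4], 'p': 0.72}, {'box': [492.6, 157.8, 83.6, 74.5], 'p': 0.65}] [{'uv': [347.5, 217.5], 'p': 0.77}, {'uv': [500.7, 274.2], 'p': 0.71}, {'uv': [483.3, 170.9], 'p': 0.55}]
side bananas_mid [{'box': [336.9, 347.4, 99.6, 79.0], 'p': 0.94}, {'box': [335.8, 343.6, 134.4, 152.9], 'p': 0.28}] [{'uv': [332.0, 349.6], 'p': 0.94}]
```

View pics/scene0.png

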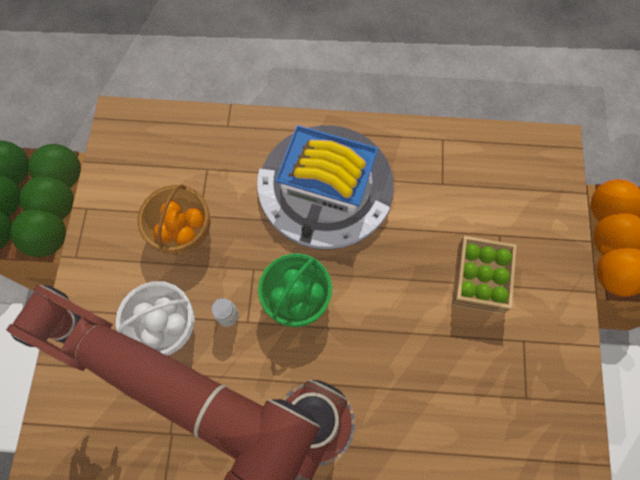

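View pics/side0.png

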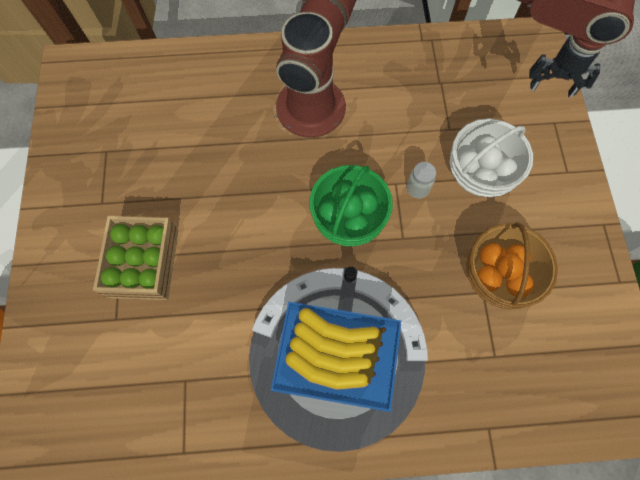

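```bash
cat >> h.py <<'E'
from scipy.optimize import least_squares
def cam(c):
    d=np.load(f"{c}.npz");return d["mtx"],d["rvec"],d["tvec"]
def ray(c,uv):
    K,r,t=cam(c);R=cv2.Rodrigues(r)[0];d=R.T@np.linalg.inv(K)@np.array([uv[0],uv[1],1.]);return -R.T@t.ravel(),d
def atz(c,uv,z):
    o,d=ray(c,uv);return o+d*(z-o[2])/d[2]
def proj(c,p):
    K,r,t=cam(c);return cv2.projectPoints(np.array(p,float).reshape(-1,1,3),r,t,K,None)[0].reshape(-1,2)
def tri(a,b):
    f=lambda p:np.r_[proj("scene",p)[0]-a,proj("side",p)[0]-b]
    q=least_squares(f,[.6,0,.1]);return q.x,q.fun
E
python3 - <<'E'
from h import *
print(ray("scene",(320,240)),ray("side",(320,240)))
print("knob",tri([305.5,230.4],[353.2,273.8]),atz("scene",[305.5,230.4],.085),atz("side",[353.2,273.8],.085))
print("ax",atz("scene",[327.4,184.7],0))
print("ban",tri([328.6,161.4],[332,349.6]))
for u in([179.6,229.1],[164.8,327.1],[297.4,295.3]):print(atz("scene",u,0))
for u in([347.5,217.5],[500.7,274.2],[483.3,170.9]):print(atz("side",u,0))
E
```

```text
(array([-0.0366505 , -0.04023676,  1.73656574]), array([ 0.32554876,  0.03573584, -0.9450054 ])) (array([ 0.87427592, -0.01422399,  1.24322892]), array([-0.33120606,  0.01152149, -0.94372757]))
knob (array([0.56294363, 0.07460205, 0.07885864]), array([-1.59297935, -0.15909338, -1.30993223,  0.10894842])) [0.56053937 0.06922233 0.085     ] [0.5645479  0.07747062 0.085     ]
ax [0.75848556 0.01505421 0.        ]
ban (array([0.75802093, 0.00877879, 0.17168586]), array([ 0.82290418,  0.04738409,  0.59715286, -0.05552252]))
[0.56759983 0.48333032 0.        ]
[0.24714692 0.47926892 0.        ]
[0.37433796 0.08251439 0.        ]
[0.37636406 0.08331466 0.        ]
[0.57278582 0.48478426 0.        ]
[0.25894328 0.49400633 0.        ]
```

The orange basket stands at about (0.57, 0.484), on the robot's left, so the turn is positive. The scene camera puts the knob near (306, 231) and the swivel axis near (0.758, 0.015), so the knob radius is 202 mm, which fits. The green and white baskets are decoys. I'll lift first, then go across.

Request:
{"op": "step_arm", "data": {
  "motion": [
    [0,0,0.1,0,0,0,0],
    [0,0,0.16,0,0,0,0],
    [0.06,-0.08,0.16,0,0,0,0],
    [0.12,-0.16,0.16,0,0,0,0],
    [0.18,-0.24,0.16,0,0,0,0],
    [0.24,-0.32,0.16,0,0,0,0],
    [0.3,-0.4,0.16,0,0,0,0],
    [0.36,-0.48,0.16,0,0,0,0],
    [0.42,-0.56,0.16,0,0,0,0],
    [0.42,-0.56,0.16,0,0,0,0]
  ]
}}

```text
time: 1.9
tool_pos: [0.3825, 0.3175, 0.3115]
tool_rot: [0.001, 0.141, 0.99, -0.0]
contact_force: [-0.9, 0.4, 1.2]
gripper_width: 0.998
```

Request:
{"op": "step_arm", "data": {
  "motion": [
    [0.06,-0.08,0,0,0,0,0],
    [0.12,-0.16,0,0,0,0,0],
    [0.18,-0.24,0,0,0,0,0],
    [0.24,-0.32,0,0,0,0,0],
    [0.3,-0.4,0,0,0,0,0],
    [0.35,-0.48,-0.02,0,0,0,0],
    [0.35,-0.49,-0.08,0,0,0,0],
    [0.35,-0.49,-0.1,0,0,0,0],
    [0.35,-0.49,-0.1,0,0,0,0]
  ]
}}

```text
time: 2.8
tool_pos: [0.5532, 0.0774, 0.2588]
tool_rot: [-0.002, 0.137, 0.991, -0.0]
contact_force: [-1.4, -0.3, 1.0]
gripper_width: 1.003
```

```bash
cat >> h.py <<'E'
from scipy.spatial.transform import Rotation as Ro
def wray(f,s,uv):
    T=np.eye(4);q=s["tool_rot"];T[:3,:3]=Ro.from_quat([q[1],q[2],q[3],q[0]]).as_matrix();T[:3,3]=s["tool_pos"]
    C=T@np.array(f["hand_eye"]);d=C[:3,:3]@np.linalg.inv(f["mtx"])@np.array([uv[0],uv[1],1.]);return C[:3,3],d
def watz(f,s,uv,z):
    o,d=wray(f,s,uv);return o+d*(z-o[2])/d[2]
E
python3 - <<'E'
from h import *
s=monitor.state();f=eyes.grab_frame("wrist");cv2.imwrite("pics/w1.png",f["pixels"][:,:,::-1])
print(s["tool_pos"],s["tool_rot"],f["hand_eye"],f["mtx"])
for u in eyes.pinpoint("knob","wrist"):print(u,watz(f,s,u["uv"],.085))
for u in eyes.look_for("knob","wrist"):print(u)
for u in eyes.pinpoint("swivel_base","wrist"):print(u,watz(f,s,u["uv"],0))
import pickle;pickle.dump((f,s),open("w1.pkl","wb"))
f=eyes.grab_frame("side");cv2.imwrite("pics/side1.png",f["pixels"][:,:,::-1])
E
```

```text
[0.55315292 0.07736958 0.25878602] [-2.45180988e-03  1.36670585e-01  9.90613512e-01 -9.82470815e-05] [[-1.19868471e-03 -9.49313698e-01 -3.14327959e-01  7.96840514e-02]
 [ 9.99998468e-01 -7.36931960e-04 -1.58784243e-03  6.79513769e-04]
 [ 1.27572225e-03 -3.14329380e-01  9.49313127e-01 -1.42118268e-01]
 [ 0.00000000e+00  0.00000000e+00  0.00000000e+00  1.00000000e+00]] [[342.48978197   0.         319.79633837]
 [  0.         342.48978197 245.03239097]
 [  0.           0.           1.        ]]
{'uv': [312.0, 232.5], 'p': 0.7} [0.56208738 0.06709932 0.085     ]
{'box': [312.2, 233.0, 35.2, 40.6], 'p': 0.68}
{'uv': [318.8, 357.2], 'p': 0.85} [0.75911845 0.01758287 0.        ]
```

View pics/w1.png

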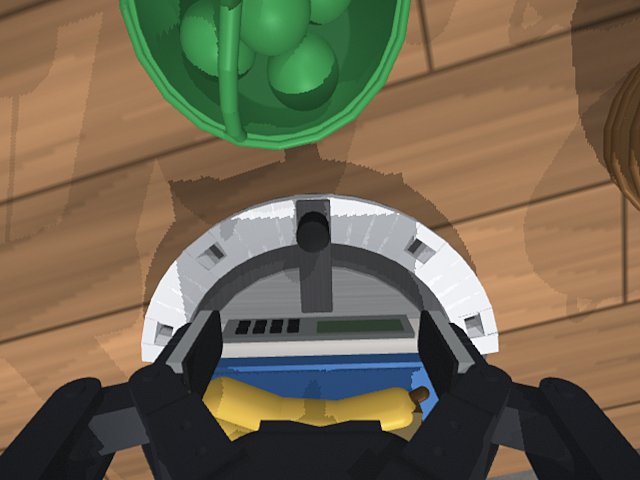

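View pics/side1.png

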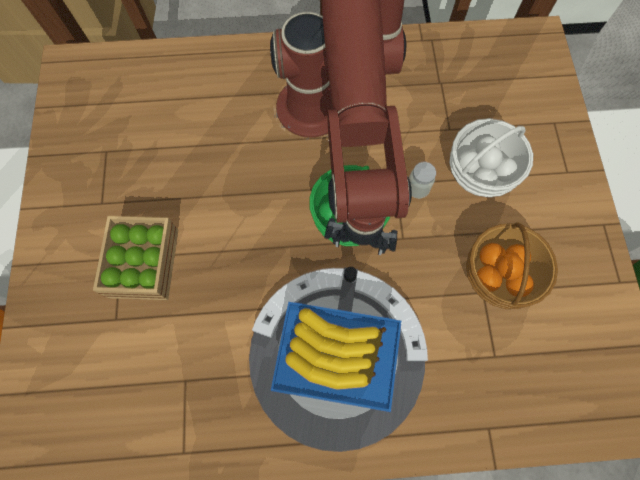

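The wrist view shows the knob at (313, 232) and the four free holes at about (212, 253), (420, 250), (166, 330) and (473, 324). I'll fit the swivel axis from these holes.

```bash
python3 - <<'E'
from h import *
import pickle
f,s=pickle.load(open("w1.pkl","rb"))
P=[watz(f,s,u,.036)[:2] for u in([166,330],[212,253],[420,250],[473,324])]
print(np.array(P))
# seen on left of img = robot's right. angles of hole i
side=[atz("side",u,.036)[:2] for u in([267,319],[303,286],[393,301],[416,344])]
print(np.array(side))
sc=[atz("scene",u,.036)[:2] for u in([378,214],[349,236],[272,213],[265,181])]
print(np.array(sc))
k=[-2,-1,1,2]
def fit(P,fr=False):
    def g(p):
        a=[p[2]-.6283*i for i in k]
        return np.r_[[P[j]-[p[0]+.2*np.cos(a[j]),p[1]+.2*np.sin(a[j])] for j in range(4)]].ravel()
    q=least_squares(g,[.757,.015,2.85]);return q.x,q.fun
for n,Q in(("w",P),("side",side),("sc",sc)):
    x,r=fit(Q);print(n,x,np.abs(r).max(),"mid",x[0]+.2*np.cos(x[2]),x[1]+.2*np.sin(x[2]),"next",x[0]+.2*np.cos(x[2]-.6283),x[1]+.2*np.sin(x[2]-.6283))
im=f["pixels"][170:290,180:460,::-1];cv2.imwrite("pics/w1c.png",cv2.resize(im,None,fx=2.8,fy=2.8,interpolation=cv2.INTER_CUBIC))
E
```

```text
[[ 0.64571881 -0.14411664]
 [ 0.56767231 -0.05351537]
 [ 0.62790062  0.17344942]
 [ 0.73879702  0.21770872]]
[[ 0.65418618 -0.14961747]
 [ 0.57458387 -0.05276361]
 [ 0.63177702  0.17755467]
 [ 0.74538891  0.22226256]]
[[ 0.6502783  -0.15556578]
 [ 0.56890397 -0.06672768]
 [ 0.6302213   0.18479467]
 [ 0.74110578  0.21908666]]
w [0.75327897 0.02042618 2.88888141] 0.004170330060638355 mid 0.5596313479081683 0.07043217721222927 next 0.6260046829700019 0.17470273627502342
side [0.75999856 0.0224217  2.89827394] 0.0023246762167947743 mid 0.5658898115224001 0.07060668375371353 next 0.6312808684486175 0.1754960481743747
sc [0.75618871 0.0186489  2.90001767] 0.013296114405365378 mid 0.5619962351973904 0.0664953302908439 next 0.6272042948857597 0.17149855903251707
```

View pics/w1c.png

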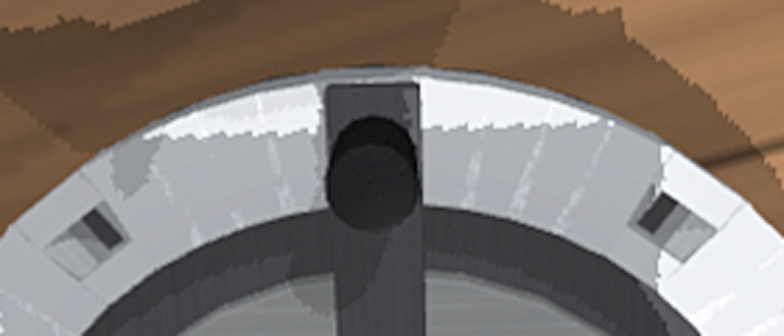

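Request:
{"op": "step_arm", "data": {
  "motion": [
    [0.015,-0.014,-0.1,0,0,0.019,0],
    [0.015,-0.014,-0.2,0,0,0.019,0],
    [0.015,-0.014,-0.28,0,0,0.019,0],
    [0.015,-0.014,-0.34,0,0,0.019,0],
    [0.015,-0.014,-0.38,0,0,0.019,0],
    [0.015,-0.014,-0.39,0,0,0.019,0],
    [0.015,-0.014,-0.39,0,0,0.019,0]
  ]
}}

```text
time: 3.75
tool_pos: [0.5622, 0.07, 0.0666]
tool_rot: [0.0, 0.122, 0.992, 0.0]
contact_force: [0.0, -0.7, 0.3]
gripper_width: 0.997
```

```bash
python3 - <<'E'
from h import *
s=monitor.state();print(s["tool_pos"],s["contact_force"])
f=eyes.grab_frame("wrist");cv2.imwrite("pics/w2.png",f["pixels"][:,:,::-1])
E
```

```text
[0.56221751 0.06995151 0.06664679] [ 0.04239643 -0.7180386   0.31201286]
```

View pics/w2.png

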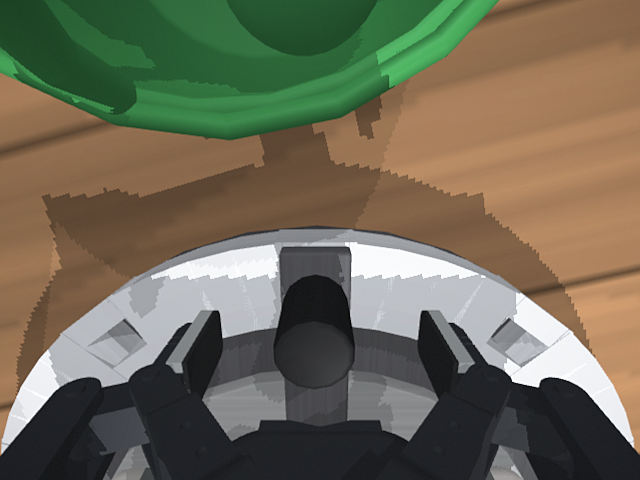

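The knob sits between the pads, its top at (315, 355). I'll go 4 mm lower and close.

Request:
{"op": "step_arm", "data": {
  "motion": [
    [0,0,-0.008,0,0,0,0],
    [0,0,-0.008,0,0,0,255],
    [0,0,-0.008,0,0,0,255],
    [0,0,-0.008,0,0,0,255],
    [0,0,-0.008,0,0,0,255],
    [0,0,-0.008,0,0,0,255],
    [0,0,-0.008,0,0,0,255],
    [0,0,-0.008,0,0,0,255]
  ]
}}

```text
time: 4.6
tool_pos: [0.5624, 0.0694, 0.063]
tool_rot: [0.0, 0.123, 0.992, -0.0]
contact_force: [-2.1, -1.6, 5.1]
gripper_width: 0.363
```

```bash
python3 - <<'E'
from h import *
s=monitor.state();print(s["tool_pos"],s["contact_force"],s["ft_torque"],s["gripper_width"]*85)
f=eyes.grab_frame("wrist");cv2.imwrite("pics/w3.png",f["pixels"][:,:,::-1])
E
```

```text
[0.56240501 0.06943564 0.06298041] [-2.08787295 -1.58213237  5.13537722] [-0.19733581  0.34021254 -0.05014418] 30.844347318029893
```

View pics/w3.png

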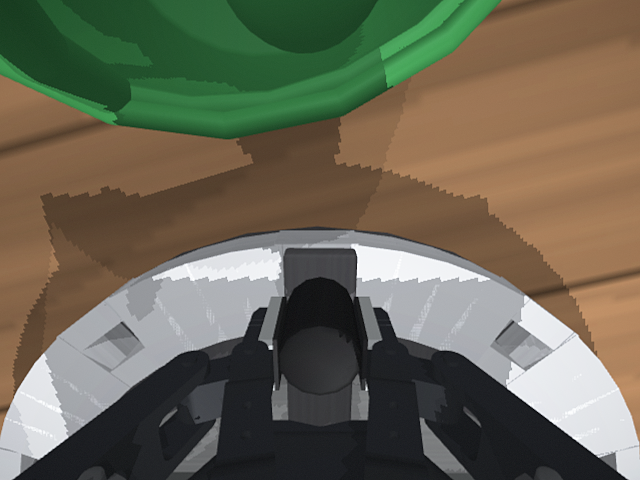

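Request:
{"op": "step_arm", "data": {
  "motion": [
    [0,0,0.016,0,0,0,255],
    [0,0,0.032,0,0,0,255],
    [0,0,0.046,0,0,0,255],
    [0,0,0.06,0,0,0,255],
    [0,0,0.062,0,0,0,255],
    [0,0,0.062,0,0,0,255]
  ]
}}

```text
time: 5.25
tool_pos: [0.5622, 0.0694, 0.0916]
tool_rot: [0.001, 0.123, 0.992, 0.0]
contact_force: [6.5, -1.0, -9.9]
gripper_width: 0.359
```

```bash
python3 - <<'E'
from h import *
s=monitor.state();print(s["tool_pos"],s["contact_force"],s["ft_torque"],s["gripper_width"]*85)
f=eyes.grab_frame("wrist");cv2.imwrite("pics/w4.png",f["pixels"][:,:,::-1])
# arc offsets from start, units of .5 m / 1.5 rad
r=.2;a0=2.895
for t in np.linspace(0,.6283,10):print(round(t,3),np.round([(r*np.cos(a0-t)-r*np.cos(a0))/.5,(r*np.sin(a0-t)-r*np.sin(a0))/.5,-t/1.5],4))
E
```

```text
[0.56221114 0.06935445 0.09162617] [ 6.52315513 -1.02165272 -9.86671235] [-0.13513735 -1.061262   -0.01482912] 30.52092420817492
0.0 [ 0.  0. -0.]
0.07 [ 0.0078  0.0268 -0.0465]
0.14 [ 0.0174  0.053  -0.0931]
0.209 [ 0.0288  0.0785 -0.1396]
0.279 [ 0.0419  0.1031 -0.1862]
0.349 [ 0.0568  0.1268 -0.2327]
0.419 [ 0.0732  0.1493 -0.2792]
0.489 [ 0.0912  0.1707 -0.3258]
0.558 [ 0.1107  0.1907 -0.3723]
0.628 [ 0.1315  0.2093 -0.4189]
```

View pics/w4.png

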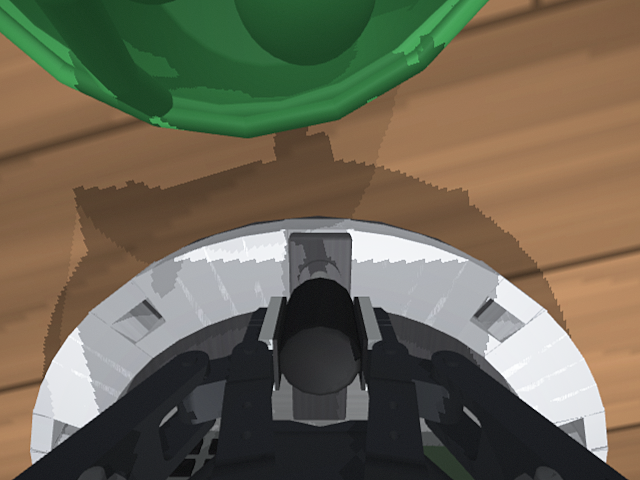

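The pin is up about 29 mm and the spring force reads about 10 N, with no slip. Now I swing along the arc, the first part first.

Request:
{"op": "step_arm", "data": {
  "motion": [
    [0.0038,0.0135,0.003,0,0,-0.0233,255],
    [0.0078,0.0268,0.003,0,0,-0.0465,255],
    [0.0174,0.053,0.003,0,0,-0.0931,255],
    [0.0288,0.0785,0.003,0,0,-0.1396,255],
    [0.0419,0.1031,0.003,0,0,-0.1862,255],
    [0.0419,0.1031,0.003,0,0,-0.1862,255]
  ]
}}

```text
time: 5.9
tool_pos: [0.5836, 0.1212, 0.0927]
tool_rot: [0.001, 0.26, 0.966, -0.0]
contact_force: [7.1, -3.0, -9.9]
gripper_width: 0.362
```

```bash
python3 - <<'E'
from h import *
s=monitor.state();print(s["tool_pos"],s["contact_force"],s["ft_torque"],s["gripper_width"]*85)
f=eyes.grab_frame("wrist");cv2.imwrite("pics/w5.png",f["pixels"][:,:,::-1])
E
```

```text
[0.58359302 0.12123404 0.09267512] [ 7.07139086 -2.98028409 -9.94918343] [-0.43535909 -1.13451996 -0.07956324] 30.756615705390352
```

View pics/w5.png

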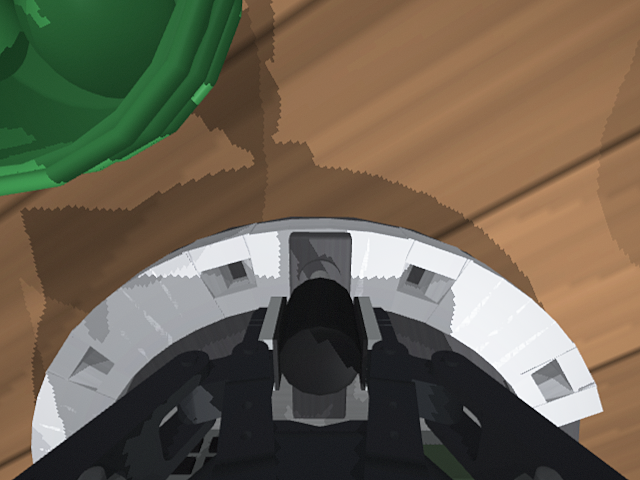

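Request:
{"op": "step_arm", "data": {
  "motion": [
    [0.0149,0.0237,0,0,0,-0.0465,255],
    [0.0313,0.0462,0,0,0,-0.093,255],
    [0.0493,0.0676,0,0,0,-0.1396,255],
    [0.0688,0.0876,0,0,0,-0.1861,255],
    [0.0792,0.0969,0,0,0,-0.2094,255],
    [0.0896,0.1062,0,0,0,-0.2327,255],
    [0.0896,0.1062,0,0,0,-0.2327,255],
    [0.0896,0.1062,0,0,0,-0.2327,255]
  ]
}}

```text
time: 6.75
tool_pos: [0.6276, 0.173, 0.0918]
tool_rot: [0.0, 0.423, 0.906, -0.001]
contact_force: [5.7, -2.9, -10.1]
gripper_width: 0.363
```

```bash
python3 - <<'E'
from h import *
s=monitor.state();print(s["tool_pos"],s["contact_force"],s["ft_torque"],s["gripper_width"]*85)
f=eyes.grab_frame("wrist");cv2.imwrite("pics/w6.png",f["pixels"][:,:,::-1])
P=[watz(f,s,u,.036)[:2] for u in([212,253],[420,250])]
f2=eyes.grab_frame("side");cv2.imwrite("pics/side6.png",f2["pixels"][180:480,180:580,::-1].repeat(2,0).repeat(2,1))
import pickle;pickle.dump((f,s),open("w6.pkl","wb"))
E
```

```text
[0.62763643 0.17303191 0.09179178] [  5.67331878  -2.91157445 -10.11572183] [-0.28557852 -1.16417332  0.2657873 ] 30.864977608574787
```

View pics/w6.png

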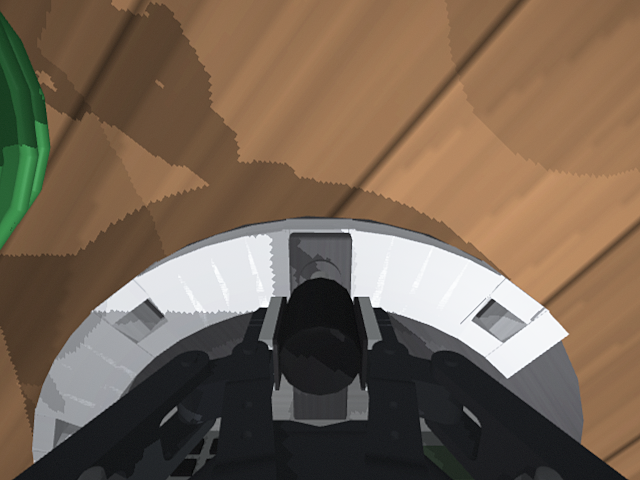

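View pics/side6.png

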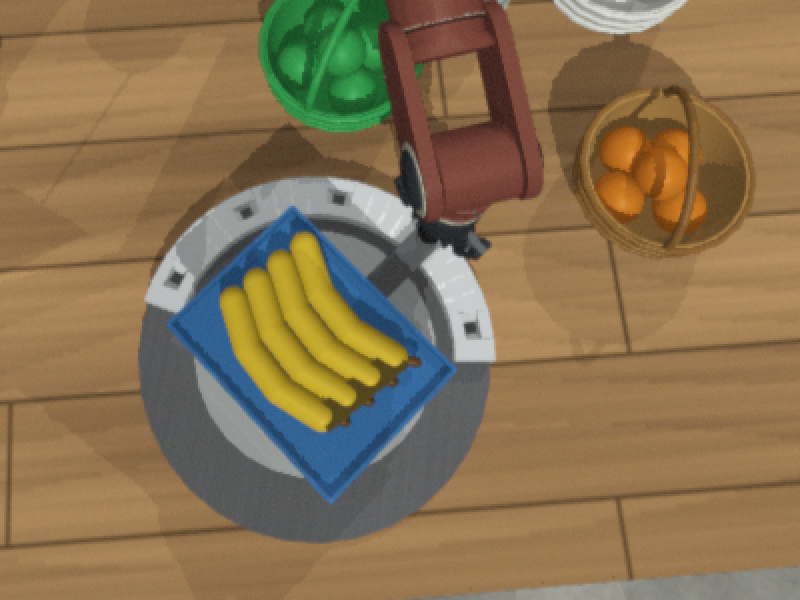

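The neighbouring holes are symmetric about the arm, at (145, 318) and (493, 318), as they were at the first hole, so the knob is over the next hole. I'll open the fingers.

Request:
{"op": "step_arm", "data": {
  "motion": [
    [0,0,0,0,0,0,0],
    [0,0,0,0,0,0,0],
    [0,0,0,0,0,0,0],
    [0,0,0,0,0,0,0],
    [0,0,0,0,0,0,0],
    [0,0,0,0,0,0,0],
    [0,0,0,0,0,0,0]
  ]
}}

```text
time: 7.55
tool_pos: [0.6279, 0.1742, 0.0949]
tool_rot: [0.0, 0.423, 0.906, 0.0]
contact_force: [-0.5, -0.3, -0.2]
gripper_width: 0.998
```

```bash
python3 - <<'E'
from h import *
s=monitor.state();print(s["tool_pos"],s["contact_force"],s["gripper_width"]*85)
f=eyes.grab_frame("wrist");cv2.imwrite("pics/w7.png",f["pixels"][:,:,::-1])
E
```

```text
[0.62785569 0.17424357 0.09492841] [-0.49946434 -0.32266642 -0.15374675] 84.83356857818022
```

View pics/w7.png

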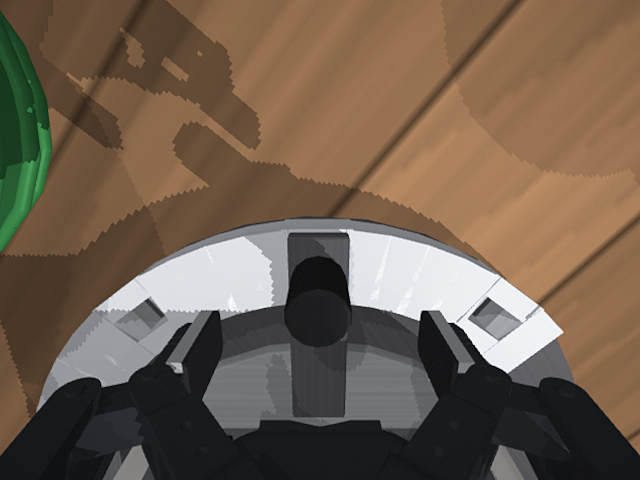

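The knob has dropped onto its arm, with its top now at (318, 318). I'll lift to the first hover height (0.259) to compare it with the first home view.

Request:
{"op": "step_arm", "data": {
  "motion": [
    [0,0,0.04,0,0,0,0],
    [0,0,0.12,0,0,0,0],
    [0,0,0.22,0,0,0,0],
    [0,0,0.3,0,0,0,0],
    [0,0,0.328,0,0,0,0],
    [0,0,0.328,0,0,0,0],
    [0,0,0.328,0,0,0,0]
  ]
}}

```text
time: 8.3
tool_pos: [0.6271, 0.174, 0.2568]
tool_rot: [-0.001, 0.424, 0.906, -0.001]
contact_force: [-0.5, -0.4, -1.4]
gripper_width: 1.003
```

```bash
python3 - <<'E'
from h import *
s=monitor.state();print(s["tool_pos"],s["contact_force"],s["gripper_width"]*85)
f=eyes.grab_frame("wrist");a=cv2.imread("pics/w1.png")[170:290,180:460];b=f["pixels"][170:290,180:460,::-1]
cv2.imwrite("pics/w8.png",cv2.resize(np.vstack([a,b]),None,fx=2.4,fy=2.4,interpolation=cv2.INTER_CUBIC))
for u in eyes.pinpoint("knob","wrist"):print(u,watz(f,s,u["uv"],.085))
for u in eyes.look_for("knob","wrist"):print(u)
f2=eyes.grab_frame("scene");cv2.imwrite("pics/scene8.png",f2["pixels"][:,:,::-1])
for u in eyes.pinpoint("basket","scene"):print(u,atz("scene",u["uv"],0))
E
```

```text
[0.62713904 0.17404022 0.25679256] [-0.53331614 -0.36640833 -1.35703503] 85.28922145622782
{'uv': [320.2, 223.0], 'p': 0.63} [0.62882813 0.17316117 0.085     ]
{'box': [319.3, 222.9, 33.8, 42.5], 'p': 0.68}
{'uv': [295.7, 293.3], 'p': 0.91} [0.38035679 0.08837136 0.        ]
{'uv': [163.6, 324.5], 'p': 0.66} [0.25484382 0.4842426  0.        ]
{'uv': [178.9, 230.8], 'p': 0.61} [0.56161258 0.48468982 0.        ]
```

View pics/w8.png

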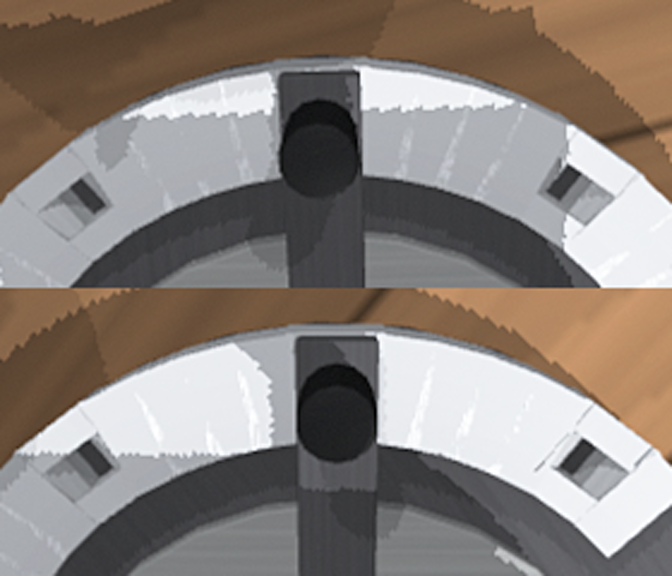

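View pics/scene8.png

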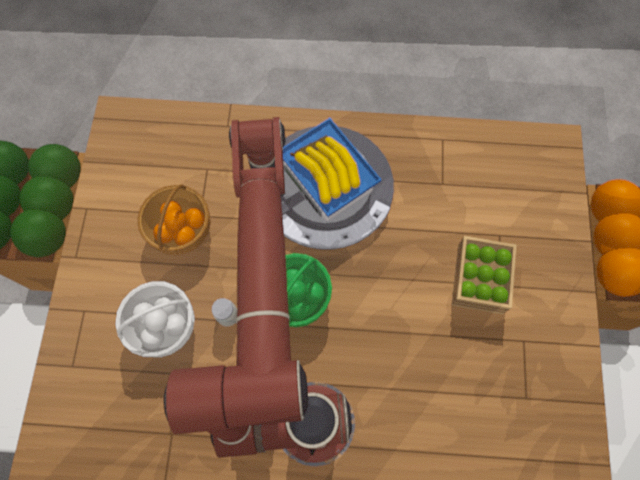

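Compared with the first hover view, the knob and arm look the same. I'll check the pin depth numerically on the near view w7.

```bash
python3 - <<'E'
from h import *
import pickle
f,_=pickle.load(open("w6.pkl","rb"))
def pr(tp,tr,p):
    T=np.eye(4);T[:3,:3]=Ro.from_quat([tr[1],tr[2],tr[3],tr[0]]).as_matrix();T[:3,3]=tp
    C=np.linalg.inv(T@np.array(f["hand_eye"]));q=(C[:3,:3]@np.array(p).T).T+C[:3,3];u=(f["mtx"]@q.T).T;return u[:,:2]/u[:,2:]
t=np.linspace(0,2*np.pi,60)
def circ(c,z):return np.c_[c[0]+.016*np.cos(t),c[1]+.016*np.sin(t),0*t+z]
tp=[.62786,.17424,.09493];tr=[0,.423,.906,0]
for dz in(0,.005,.010,.024):
    a=pr(tp,tr,circ((.6283,.1737),.1+dz));b=pr(tp,tr,circ((.6283,.1737),.055+dz))
    print(dz,"top rows",a[:,1].min(),a[:,1].max(),"width",np.ptp(a[:,0]),"under rows",b[:,1].min(),"width",np.ptp(b[:,0]))
im=cv2.imread("pics/w7.png")[220:360,260:380];cv2.imwrite("pics/w7c.png",cv2.resize(im,None,fx=4,fy=4))
E
```

```text
0 top rows 287.0929875608045 349.19269694438873 width 70.4610259004557 under rows 252.67132916643448 width 55.27461387866464
0.005 top rows 292.1625251667657 355.82509910777156 width 72.67973499831658 under rows 255.72568174783572 width 56.630790593118945
0.01 top rows 297.57319128020555 362.8740330054715 width 75.04271452322604 under rows 258.9377916848231 width 58.055189469761956
0.024 top rows 314.86142467466067 385.19319559442425 width 82.55834996919776 under rows 268.88311368142683 width 62.453586552284946
```

View pics/w7c.png

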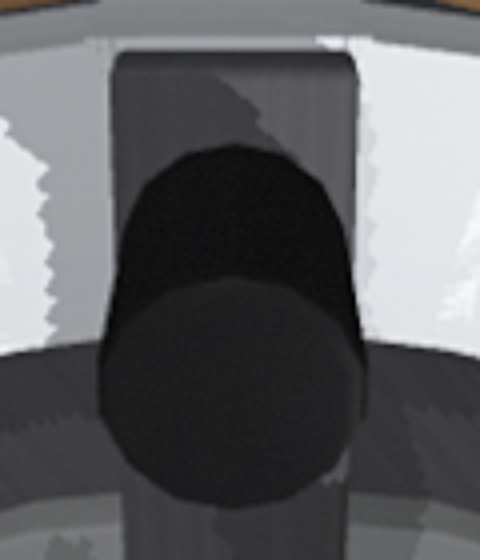

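The knob's top measures 58 px by 67 px, against 62 x 70 predicted for pin home and larger for any raised pin. So the pin is home, and I'll hand in.

```bash
python3 -c "
from h import *
print(manip.job_done(),monitor.state()['time'])"
```

```text
the job is handed in; nothing more can be done
the job is handed in; nothing more can be done
```

The scale is turned one stop to the robot's left, towards the orange wicker basket, and by every check I made the pin is fully home in that hole. I gripped the knob, pulled it up about 29 mm, swung it 0.628 rad along the arc, let go, and lifted the gripper clear. It was handed in a little over 8 s into the 35 s allowed.

- **Knob position:** it measured (0.629, 0.173), against (0.628, 0.1745) expected for the next hole.
- **Pin home:** the knob's top measured 58 x 67 px in the close wrist view. The prediction was 62 x 70 px for fully home and larger for a raised pin. The hover view also matched the one from the start, with the knob resting on its arm.
- **Bananas and basket:** the last scene picture shows the bananas on the pan. The basket measured within about 6 mm of its first position, which is within the detection scatter, and the arm stayed well away from it.
- **Forces:** the highest reading at any check was about 12 N at the wrist. After release it was near zero, with nothing touching the gripper.
- **Disagreements:** the cameras differed by up to about 10 mm on the knob's first position, so I used a compromise. My hole fit in the scene camera was poor, off by up to 13 mm, while the wrist and side cameras agreed within a few millimetres.

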